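# Mount a grinding wheel on the arbor and lock it

### The job

Mount the small grinding wheel on the wheel-mounting fixture: slide the wheel down its arbor until it lies flat on the seat, then the aluminium spacer ring on top of it, and last push the steel locking cap down over the spring plungers until it lies on the spacer and the plungers snap out above it. Keep the wheel level, find the arbor by feel and never press on the fixture with more than about 5 kg (50 N). Let go of everything and leave the spanner, can and spare disc alone.

Things in the scene. Friction and masses are not known exactly. Their poses are not given: they have to be found in the camera images.
- stand: Wheel-mounting fixture, fixed to the bench: round grey base plate 120 mm in diameter, 12 mm thick; on it a round steel seat, 48 mm in diameter, 8 mm high, and an upright steel arbor. Origin: centre of the underside; z up. The arbor's axis stands 5 mm from the fixture's centre line, in any direction (it does not follow the fixture's yaw): this is NOT measured and must be felt or seen.
- seat (a point): Centre of the seat's top face (a thin dark fibre washer, gives under 1 mm), 20 mm above the bench, on the fixture's centre line, so 5 mm from the arbor's axis; z up. Pushed sideways with about 3 N the arbor swings round this centre line on its 5 mm circle and stays where it is left. It does not give up or down.
- hub_level (a point): Point on the fixture's centre line (not the arbor's axis), 20 mm above the seat, level with the top of the arbor's hub. Hub: 28 mm in diameter, 0 to 20 mm above the seat, 1.5 mm chamfer at its top. A layer set down off the hub's axis by over about 2.5 mm stands on this shoulder.
- plunger_level (a point): Point on the fixture's centre line (not the arbor's axis), 42 mm above the seat. The arbor's neck, 11 mm in diameter, runs from the hub to 50 mm above the seat (top chamfered 2 mm). At this height two opposed round-nosed spring plungers stick out 2 mm from the neck; they give way inwards.
- wheel: Small grey-brown grinding wheel with a dark steel bush in its bore: flat ring 60 mm in outer diameter, bore 30 mm, 14 mm thick, about 0.11 kg (mass varies). Origin: centre of the underside; z along its axis. Seated on the fixture its underside is at the height of the seat.
- spacer: Plain aluminium spacer ring: 46 mm in outer diameter, bore 30 mm, 10 mm thick, about 0.08 kg (mass varies). Origin: centre of the underside; z along its axis. In place its underside is 14 mm above the seat, on the wheel; its bore too is centred by the hub.
- cap: Steel locking cap: knurled collar, open at both ends, 38 mm in outer diameter, bore 13 mm to fit the neck, 16 mm high, 0.12 kg. Origin: centre of the underside; z its axis. It stops on the plungers with its underside 44 mm above the seat; 10 to 20 N pushes it past, then a few N slide it on. In place its underside is 24 mm above the seat, on the spacer, the plungers out over its top.
- spanner: Bystander: steel spanner 180 mm long, lying on the bench. Origin: centre of the underside.
- can: Bystander: closed metal can, 60 mm in diameter, 75 mm tall, standing. Origin: centre of the underside.
- spare_disc: Bystander: larger spare grinding disc without an open bore, 100 mm in diameter, 12 mm thick, lying flat. Origin: centre of the underside.
Not all that is in view belongs to the job. Leave any blue, pink or yellow look-alike of the wheel alone.

How it is judged:
On the way, in this order (a step that is already met when the one before it is completed fails the run):
1. the wheel lies on the seat, the hub in its bore, with neither spacer nor cap on the fixture yet (z of wheel in the frame of seat below 0.003 m and horizontal distance between wheel and seat below 0.008 m and angle between wheel's own z axis and vertical below 0.08 rad and horizontal distance between each of spacer, cap and seat above 0.06 m), for 0.2 s.
2. the spacer lies on the wheel, the hub in its bore, with the cap not on the fixture yet (z of spacer in the frame of seat between 0.012 and 0.017 m and horizontal distance between each of spacer, wheel and seat below 0.008 m and z of wheel in the frame of seat below 0.003 m and horizontal distance between cap and seat above 0.06 m), for 0.2 s.
At the end, for the whole second after the job is handed in: Undersides above the seat: wheel under 3 mm, spacer 12 to 17 mm, cap 22 to 27 mm (under the plungers); each within 8 mm of the seat's centre sideways and within 0.08 rad of level, released and at rest (z of wheel in the frame of seat below 0.003 m and horizontal distance between each of wheel, spacer, cap and seat below 0.008 m and z of spacer in the frame of seat between 0.012 and 0.017 m and z of cap in the frame of seat between 0.022 and 0.027 m and angle between each of wheel, spacer, cap's own z axis and vertical below 0.08 rad and linear speed of each of wheel, spacer, cap below 0.02 m/s); the robot touches nothing.
It fails at once if the cap is pressed on the fixture with more than 60 N (contact force between cap and stand above 60 N).
It fails at once if the spacer is pressed on the fixture with more than 60 N (contact force between spacer and stand above 60 N).
It fails at once if the wheel is pressed on the fixture with more than 60 N (contact force between wheel and stand above 60 N).
It fails at once if the wheel is tipped more than 0.2 rad from level (angle between wheel's own z axis and vertical above 0.2 rad).
It fails at once if the spanner, can or spare disc is moved more than 20 mm (distance of any of spanner, can, spare_disc from where it was at the start of the episode above 0.02 m).
It also fails if it takes over 72 s, if anything falls off the work surface, if the arm or the gripper's body presses on something with over 40 N, if the wrist force passes 120 N, or if a joint passes its speed limit or range.

### The arm

A 6-joint arm with a two-finger parallel gripper is mounted at the origin on the work surface. World frame = base frame: x ahead of the robot, y to its left, z up, the work surface at z = 0. Lengths are in m, angles in rad, forces in N, time in s.
With the tool pointing down it reaches from about 0.375 to 0.925 m from the base axis. Payload 5.7 kg.
Tool frame: the origin (TCP) lies on the centre line of the jaws, within the pads' length; the fingertips stand 25 mm ahead of it and the grasp point (between the pads) lies 6 mm ahead of it; z points along the fingers, y is the direction in which the jaws open and shut (so a half turn about z gives the same grasp; the last joint's range is limited). The gripper opens to 88 mm and grips with 3 to 60 N. Pads are 20 mm wide; open, the fingers measure 115 mm over their backs; the gripper's body (75 mm by 178 mm) begins 61 mm behind the grasp point.
Start: joints at [1.174, 0.359, 1.51, -0, 1.272, -0.115], TCP at [0.167, 0.576, 0.248] pointing down, gripper open.
Joint ranges: [-2.97, 2.97], [-1.01, 2.36], [0.21, 2.38], [-0.96, 4.11], [0.2, 2.71], [-2.98, 2.98]. Speed limits (rad/s): [2.39, 2.39, 3.14, 3.14, 3.14, 3.14].

### API

Orientations are given as a rotation vector (axis times angle).
In Python, from plant import status, grab_frame, camera_params, arm gives the robot as it stands. The module is installed in compiled form; this text tells all that it offers.
- The arm moves only by the tool arm_command, never from a script. Its argument "steps" is a list of rows, each a list of 2 entries, a list of its own where there are three numbers: the shift along the world's x, y, z in mm, then the turn about the world's z in rad. A call has 1 to 12 rows; each row shifts and turns the commanded pose from where the row before left it; what a row does not reach is not made up. A row lasts 1/12 s, in which the tool goes at most 41.7 mm and 7.16 degrees, less where a joint would pass 70% of its speed; a pose out of reach is approached as far as the arm can. A call with a gripper value outside its range is refused whole. "claw" is the closure, from -1 (fully open) to 1 (shut), set as the call begins (left out, the last holds). The fingers move at their own pace and stop on an object; the grip force is fixed at half the most. Time passes only in rows, so rows that do not move let the fingers close. It gives the time, the measured TCP pose, the force and the opening at its end, in the units of the state.
- status.get_state(): the state, without advancing time (a new reading comes with each control period).
- grab_frame(name): name is "scene" or "top" or "wrist"; returns (picture, depth): 400x640x3 uint8, red, green, blue; 400x640 float32, m along the optical axis (not along the pixel's ray), 0 where there is no reading.
- camera_params(name): a dict with "fov_y" (degrees; the focal length in pixels is half the picture's height over the tangent of half this angle, whatever the lens; pixels are square), "cx", "cy" (the principal point, pixels), "rvec" (rotation vector, rad) and "tvec" (3), from world to camera coordinates, as OpenCV has them; the wrist camera has in their place "hand_eye" (4x4, takes a point from camera to tool coordinates, whose origin is the TCP and whose axes are the flange's). Camera axes: x right, y down, z forward; pixel columns grow to the right and rows downward; lengths in m; the calibration is good to about 2 mm. A picture is of the moment at which its call begins: read the wrist's pose just before it. camera_params takes no time and is no camera call.
- arm.hand_in(): hands the job in, once; it reports no verdict.
The state is a dict: "time": time; "joint_positions": joint angles; "qvel": joint speeds; "joint_efforts": joint torques, N m; "ee_pos": TCP position; "tcp_rot": TCP orientation; "contact_force": force on the tool from outside, world axes, zero at the start; "moment": the same for the moment, N m; "opening": opening from 0.0 (shut) to 1.0 (fully open).
Only numpy, scipy, OpenCV 4.12 (cv2) and the standard library are available. Lean on these libraries where they do the work, as an engineer would, in place of code of your own. Each camera call takes 0.05 s, during which the arm holds its last target. There are 200 camera calls.

## Working session

There is one attempt and no reset: what is moved stays moved. The work goes in short steps, Python scripts to look and compute and a tool call to move; the robot and the scene stay as the last step left them, time stands still between calls to the robot, and variables do not carry over. Pictures are saved under pics/ and viewed, about 8 in all and at most 12, crops included, and the job is handed in when it is done.

Besides the shell and the picture viewer there is one more tool, called as a command line: name --argument value ..., lists and objects as JSON in quotes. arm_command: Moves the arm, as the interface text tells. Its arguments: {"type":"object","properties":{"steps":{"type":"array","items":{"type":"array"}},"claw":{"type":"number"}},"required":["steps"]}

```bash
mkdir -p pics
cat > h.py <<'E'
import numpy as np, cv2
from plant import status, grab_frame, camera_params, arm
def K(p,shape=(400,640)):
    f=shape[0]/2/np.tan(np.radians(p['fov_y'])/2); return f,p['cx'],p['cy']
def cloud(name):
    s=status.get_state(); img,d=grab_frame(name); p=camera_params(name); f,cx,cy=K(p)
    v,u=np.mgrid[:400,:640]
    c=np.stack([(u-cx)/f*d,(v-cy)/f*d,d],-1)
    if name=='wrist':
        T=np.array(p['hand_eye']); t=c@T[:3,:3].T+T[:3,3]
        R=cv2.Rodrigues(np.array(s['tcp_rot'],float))[0]; w=t@R.T+np.array(s['ee_pos'])
    else:
        R=cv2.Rodrigues(np.array(p['rvec'],float))[0]; w=(c-np.array(p['tvec']).ravel())@R
    w[d<=0]=np.nan
    return img,d,w
def save(n,img): cv2.imwrite('pics/'+n,img[...,::-1])
E
python3 - <<'E'
from h import *
s=status.get_state(); print(s)
for n in('scene','top','wrist'):
    p=camera_params(n); print(n,{k:np.round(v,3).tolist() for k,v in p.items()})
i1,d,w1=cloud('scene'); i2,d2,w2=cloud('top')
save('a_scene.png',i1); save('a_top.png',i2); np.savez('a.npz',i1=i1,w1=w1,i2=i2,w2=w2)
E
```

```text
{'time': 0.0, 'joint_positions': array([ 1.17389691e+00,  3.59531146e-01,  1.51145600e+00, -2.65424830e-05,
        1.27250697e+00, -1.15080800e-01]), 'qvel': array([ 1.17266251e-03, -1.83871497e-03,  1.85223475e-05,  1.29607362e-03,
       -5.62523744e-04,  1.10339823e-03]), 'joint_efforts': array([ 1.10460704e-03, -5.15380704e+01, -2.70728749e+01,  6.78261719e-02,
        3.52396653e-02, -1.50721448e-04]), 'ee_pos': array([0.16660735, 0.57571023, 0.24678504]), 'tcp_rot': array([-4.41139639e-01, -3.11000339e+00,  2.89914998e-03]), 'contact_force': array([-0.01897017, -0.14196271,  0.57257167]), 'moment': array([-1.30134124e-02,  5.64634223e-05,  3.56422334e-02]), 'opening': 1.000537831785694}
scene {'fov_y': 54.048, 'cx': 321.098, 'cy': 198.73, 'rvec': [0.626, 2.628, -1.161], 'tvec': [0.488, -0.119, 1.18]}
top {'fov_y': 50.591, 'cx': 319.147, 'cy': 201.668, 'rvec': [2.127, -2.131, 0.141], 'tvec': [0.023, 0.55, 1.077]}
wrist {'fov_y': 66.594, 'cx': 314.828, 'cy': 196.96, 'hand_eye': [[0.0, -0.958, -0.286, 0.078], [1.0, 0.001, -0.0, 0.0], [0.001, -0.286, 0.958, -0.137], [0.0, 0.0, 0.0, 1.0]]}
```

View pics/a_top.png

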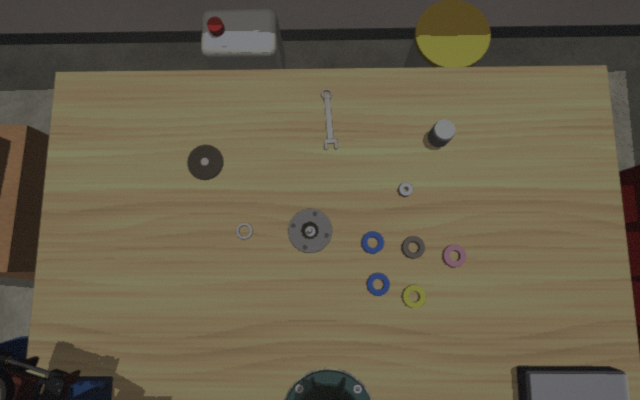

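View pics/a_scene.png

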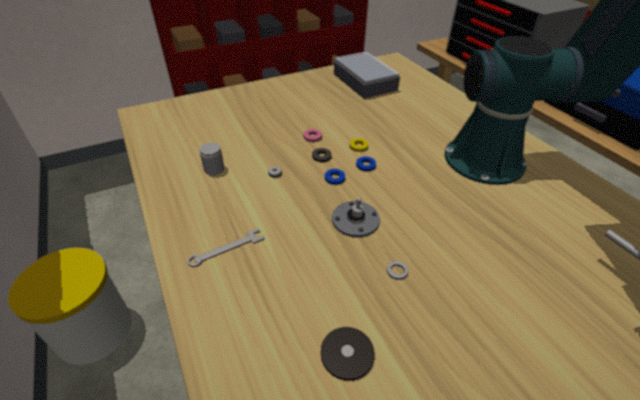

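The top view shows these ring-like things: grey-brown wheel (413,247), blue (372,242) and (378,284), pink (454,256), yellow (414,296), spacer ring (244,231), cap (405,190), fixture (310,231), and the spare disc (205,162), which has no open bore. By its description the wheel is (413,247). Next I measure them.

Run:
```python
from h import *
a=np.load('a.npz'); 
for n,(u,v),r in [('wheel',(413,247),16),('spacer',(244,231),14),('cap',(405,190),13),('stand',(310,231),30),('disc',(205,162),25),('can',(441,133),22)]:
    w=a['w2'][v-r:v+r,u-r:u+r].reshape(-1,3); m=w[:,2]>0.005; q=w[m]
    print(n,len(q),'c',np.round((q.min(0)+q.max(0))/2*1000,1),'ext',np.round((q.max(0)-q.min(0))*1000,1),'med',np.round(np.median(q,0)*1000,1))
    print('  z pct',np.round(np.nanpercentile(q[:,2],[5,25,50,75,95])*1000,1),'table',np.round(np.nanmedian(w[~m][:,2])*1000,1), 'rgb',a['i2'][v-r:v+r,u-r:u+r].reshape(-1,3)[m].mean(0).round())
save('a_crop.png',cv2.resize(a['i2'][170:310,340:480],None,fx=4,fy=4,interpolation=cv2.INTER_CUBIC))
```

```text
wheel 309 c [ 433.5 -234.5   12.6] ext [55.8 70.  14.2] med [ 432.3 -228.6   12.6]
  z pct [ 8.8 11.2 12.6 14.4 16.2] table -1.0 rgb [79. 74. 68.]
spacer 133 c [472.3 224.    9.6] ext [62.4 48.1  9.1] med [478.6 226.3   8.9]
  z pct [ 5.8  7.7  8.9 10.3 12.6] table -0.7 rgb [115. 111. 105.]
cap 148 c [ 590.1 -208.2   13.4] ext [37.9 45.1 16.4] med [ 589.  -212.7   14.4]
  z pct [ 9.1 12.9 14.4 16.2 18.3] table -1.1 rgb [117. 117. 117.]
stand 1533 c [475.3  54.2  38.9] ext [154.6 148.1  67.6] med [477.4  46.9  11.8]
  z pct [ 7.9 10.2 11.8 14.4 36.6] table -0.9 rgb [87. 85. 83.]
disc 978 c [670.3 346.1  11.8] ext [126.9 130.4  13.4] med [669.2 340.3  11.6]
  z pct [ 7.7  9.9 11.6 13.1 15. ] table -0.5 rgb [60. 55. 48.]
can 570 c [ 727.3 -327.    42. ] ext [77.2 97.7 73.9] med [ 731.1 -303.2   71.8]
  z pct [15.2 53.5 71.8 74.4 76.5] table -1.1 rgb [95. 95. 93.]
```

View pics/a_crop.png

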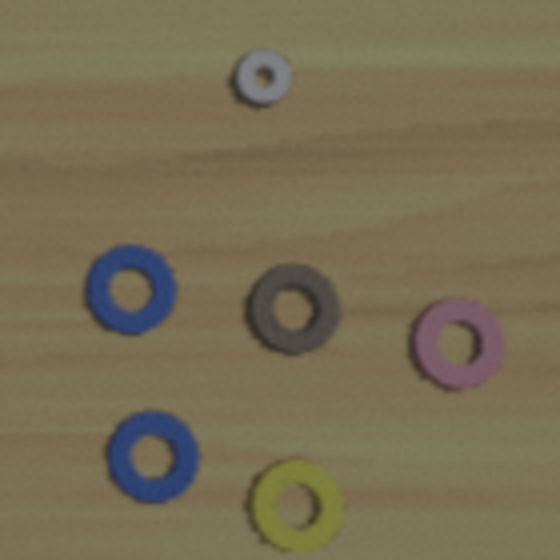

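The crop shows the grey-brown wheel at crop (293,308), which is top (413,247). It is clear of the blue, pink and yellow rings by about 40 mm. I'll fly over the fixture for a close look with the empty gripper.

arm_command --steps '[[[19, -33, 0], 0.018], [[19, -33, 0], 0.018], [[19, -33, 0], 0.018], [[19, -33, 0], 0.018], [[19, -33, 0], 0.018], [[19, -33, 0], 0.018], [[19, -33, 0], 0.018], [[19, -33, 0], 0.018], [[19, -33, 0], 0.018], [[19, -33, 0], 0.018], [[19, -33, 0], 0.018], [[19, -33, 0], 0.018]]'

```text
time: 1.1
ee_pos: [0.3951, 0.1785, 0.2475]
tcp_rot: [-0.102, -3.14, 0.0]
contact_force: [0.1, 0.5, 0.2]
opening: 0.999
```

arm_command --steps '[[[19, -33, -10], 0.018], [[19, -33, -10], 0.018], [[19, -33, -10], 0.018], [[19, -33, -10], 0.01], [[0, 0, -5], 0], [[0, 0, 0], 0], [[0, 0, 0], 0]]'

```text
time: 1.68
ee_pos: [0.4699, 0.0485, 0.2021]
tcp_rot: [-0.005, -3.139, -0.001]
contact_force: [-0.6, 0.1, 0.8]
opening: 1.0
```

Run:
```python
from h import *
s=status.get_state(); print(s['time'],s['ee_pos'],s['tcp_rot'],s['joint_positions'].round(3))
i,d,w=cloud('wrist'); save('b.png',i); np.savez('b.npz',i=i,w=w,d=d)
```

```text
1.6833 [0.46989759 0.04847652 0.20207831] [-4.79140077e-03 -3.13933310e+00 -7.09999851e-04] [-0.044  0.229  1.833  0.     1.082 -1.612]
```

View pics/b.png

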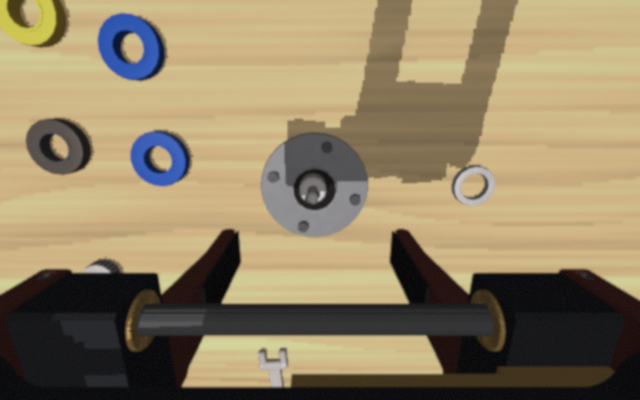

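The wrist view shows the fixture's plate at about (314,185), the hub and neck near (314,188), the spacer at (473,185), the wheel at (58,146) and the blue rings between. I'll zoom in on the fixture and fit its circles.

```bash
cat >> h.py <<'E'
def ray(name,uv,z,s):
    p=camera_params(name); f,cx,cy=K(p); uv=np.atleast_2d(np.asarray(uv,float))
    c=np.c_[(uv[:,0]-cx)/f,(uv[:,1]-cy)/f,np.ones(len(uv))]
    T=np.array(p['hand_eye']); R=cv2.Rodrigues(np.array(s['tcp_rot'],float))[0]
    o=R@T[:3,3]+np.array(s['ee_pos']); dr=c@T[:3,:3].T@R.T
    return o+dr*((z-o[2])/dr[:,2])[:,None]
def proj(P,s):
    p=camera_params('wrist'); f,cx,cy=K(p); T=np.array(p['hand_eye']); R=cv2.Rodrigues(np.array(s['tcp_rot'],float))[0]
    c=((np.atleast_2d(P)-np.array(s['ee_pos']))@R-T[:3,3])@T[:3,:3]
    return np.c_[c[:,0]/c[:,2]*f+cx,c[:,1]/c[:,2]*f+cy]
def circ(c,r,z,n=60):
    a=np.linspace(0,2*np.pi,n); return np.c_[c[0]+r*np.cos(a),c[1]+r*np.sin(a),np.full(n,z)]
E
python3 - <<'E'
from h import *
b=np.load('b.npz'); i=b['i'];w=b['w'];s=status.get_state()
z=w[...,2]
for n,(u,v),r in [('stand',(314,185),62),('spacer',(473,185),28),('wheel',(58,146),40)]:
    q=w[v-r:v+r,max(u-r,0):u+r].reshape(-1,3); q=q[q[:,2]>.005]
    print(n,'med',np.round(np.median(q,0)*1e3,1),'lo/hi',np.round(np.percentile(q,1,axis=0)*1e3,1),np.round(np.percentile(q,99,axis=0)*1e3,1))
q=w[130:240,255:375].reshape(-1,3)
for lo,hi in((.008,.016),(.017,.024),(.034,.045),(.06,.08)):
    m=(q[:,2]>lo)&(q[:,2]<hi); print(lo,m.sum(),np.round(q[m].mean(0)*1e3,1),np.round(np.percentile(q[m],[2,98],axis=0)[:,:2].mean(0)*1e3,1),np.round(np.ptp(np.percentile(q[m],[2,98],axis=0),axis=0)*1e3,1))
print('table',np.nanmedian(z[300:,250:280]),np.nanmedian(z[20:100,200:250]))
save('b_crop.png',cv2.resize(i[125:245,254:374],None,fx=5,fy=5,interpolation=cv2.INTER_CUBIC))
E
```

```text
stand med [470.9  47.6  12. ] lo/hi [420.8  -8.1  10. ] [532.3 102.8  68. ]
spacer med [476.3 225.8   9.4] lo/hi [455.1 204.1   5.1] [498.5 247.7  11.3]
wheel med [ 430.7 -226.3   13.7] lo/hi [ 403.6 -256.4    5.3] [ 459.5 -199.5   15.7]
0.008 6903 [473.9  47.4  11.8] [476.6  47.4] [107.8 108.1   3.4]
0.017 997 [477.6  48.7  19.7] [477.6  47.5] [88.1 86.   4.5]
0.034 389 [469.3  45.7  39.4] [471.5  45.5] [23.2 24.8  6.4]
0.06 148 [471.8  45.9  67.4] [472.4  45.9] [ 9.7 13.2  9.6]
table 0.007545854755203113 -0.00017658248867125081
```

View pics/b_crop.png

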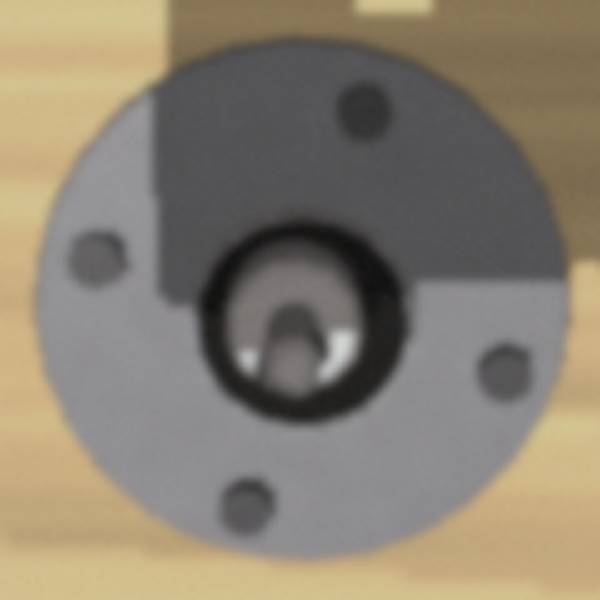

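Run:
```python
from h import *
b=np.load('b.npz'); s=status.get_state()
cr=lambda x,y:(254+x/5-.4,125+y/5-.4)
print('plate',ray('wrist',cr(302,298),.012,s)*1e3)
print('seat L,R,T,B',(ray('wrist',[cr(199,322),cr(408,322),cr(303,219),cr(303,424)],.02,s)*1e3).round(1).tolist())
print('hub L,R,',(ray('wrist',[cr(222,310),cr(364,310),cr(293,238)],.04,s)*1e3).round(1).tolist())
im=cv2.resize(b['i'][125:245,254:374],None,fx=5,fy=5,interpolation=cv2.INTER_CUBIC)
c=np.array([.4772,.0475]);h=np.array([.472,.0457])
for cc,r,z,col in((c,.06,.012,(255,0,0)),(c,.024,.02,(0,255,0)),(h,.014,.0385,(255,255,0)),(h,.0055,.068,(0,255,255))):
    p=((proj(circ(cc,r,z),s)-[254,125]+.4)*5); cv2.polylines(im,[p.astype(np.int32)],True,col,1)
save('b_ov.png',im)
```

```text
plate [[474.51636327  48.17392538  12.        ]]
seat L,R,T,B [[477.8, 25.8, 20.0], [477.9, 71.2, 20.0], [455.2, 48.5, 20.0], [501.3, 48.4, 20.0]]
hub L,R, [[470.0, 32.0, 40.0], [470.0, 60.9, 40.0], [455.1, 46.5, 40.0]]
```

View pics/b_ov.png

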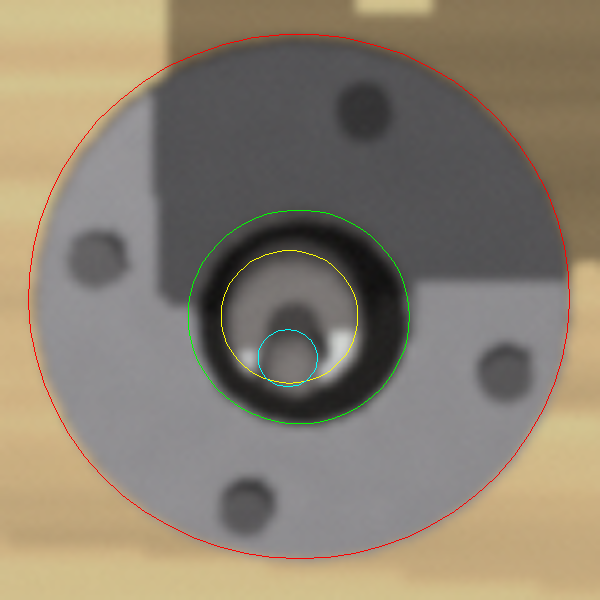

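arm_command --steps '[[[-5, -34, 0], 0], [[-6, -35, 0], 0], [[-6, -35, 0], 0], [[-5, -34, 0], 0], [[-6, -35, 0], 0], [[-6, -35, 0], 0], [[-5, -34, -10], 0], [[-6, -35, -10], 0], [[0, 0, -10], 0], [[0, 0, 0], 0], [[0, 0, 0], 0], [[0, 0, 0], 0]]'

```text
time: 2.73
ee_pos: [0.4261, -0.2267, 0.1731]
tcp_rot: [0.001, -3.142, -0.001]
contact_force: [0.3, -0.3, 0.3]
opening: 1.001
```

```bash
cat >> h.py <<'E'
def ellipse_world(mask,z,s,name='wrist'):
    c,_=cv2.findContours(mask.astype(np.uint8),cv2.RETR_EXTERNAL,cv2.CHAIN_APPROX_NONE)
    c=max(c,key=cv2.contourArea)[:,0,:]
    P=ray(name,c,z,s)[:,:2]
    A=np.c_[2*P,np.ones(len(P))]; x=np.linalg.lstsq(A,(P**2).sum(1),rcond=None)[0]
    r=np.sqrt(x[2]+x[:2]@x[:2]); return x[:2]*1e3,r*1e3,c.mean(0)
E
python3 - <<'E'
from h import *
s=status.get_state(); print(s['time'],s['ee_pos'],s['tcp_rot'],s['joint_positions'].round(3))
i,d,w=cloud('wrist'); save('c.png',i); np.savez('c.npz',i=i,w=w,d=d)
sub=np.zeros((400,640),bool); sub[100:270,230:400]=1
hsv=cv2.cvtColor(i,cv2.COLOR_RGB2HSV)
m=sub&(w[...,2]>.007)&(w[...,2]<.02)
print('depth mask',m.sum(),np.round(np.median(w[m],0)*1e3,1),ellipse_world(m,.014,s))
m2=sub&(hsv[...,1]<70)&(hsv[...,2]<130); m2=cv2.morphologyEx(m2.astype(np.uint8),cv2.MORPH_OPEN,np.ones((5,5)))
print('col mask',m2.sum(),ellipse_world(m2,.014,s))
o=i.copy(); o[m2>0]=(255,0,0); save('c2.png',np.hstack([i[90:290,210:410],o[90:290,210:410]]))
E
```

```text
2.7333 [ 0.42606485 -0.22674952  0.17305081] [ 5.33643300e-04 -3.14150608e+00 -7.65934048e-04] [-0.633  0.28   1.847  0.     1.014 -2.204]
depth mask 2804 [ 429.1 -221.3   13.7] (array([ 431.08890276, -229.33665795]), np.float64(29.29676777681028), array([312.07407407, 191.33950617]))
col mask 1918 (array([ 431.28087827, -228.84850116]), np.float64(28.564482855519508), array([312.56962025, 191.2278481 ]))
```

View pics/c2.png

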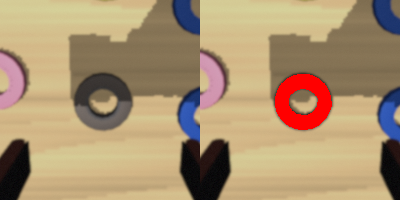

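arm_command --steps '[[[3, -1, -25], 0], [[2, -1, -25], 0], [[0, 0, -25], 0], [[0, 0, -25], 0], [[0, 0, -25], 0], [[0, 0, -12], 0], [[0, 0, -8], 0], [[0, 0, 0], 0], [[0, 0, 0], 0]]'

```text
time: 3.53
ee_pos: [0.4314, -0.2302, 0.0281]
tcp_rot: [0.001, 3.141, -0.0]
contact_force: [0.2, -0.3, -0.4]
opening: 1.003
```

arm_command --claw 1 --steps '[[[0, 0, 0], 0], [[0, 0, 0], 0], [[0, 0, 0], 0], [[0, 0, 0], 0], [[0, 0, 0], 0], [[0, 0, 0], 0], [[0, 0, 0], 0], [[0, 0, 0], 0]]'

```text
time: 4.2
ee_pos: [0.4311, -0.2309, 0.0281]
tcp_rot: [0.003, 3.141, -0.001]
contact_force: [-0.5, 0.4, 6.7]
opening: 0.657
```

arm_command --claw -1 --steps '[[[0, 0, 0], 0], [[0, 0, 0], 0], [[0, 0, 0], 0], [[0, 0, 0], 0], [[0, 0, 0], -0.1], [[0, 0, 0], -0.12], [[0, 0, 0], -0.12], [[0, 0, 0], -0.12], [[0, 0, 0], -0.12], [[0, 0, 0], -0.12], [[0, 0, 0], -0.12], [[0, 0, 0], -0.12]]'

```text
time: 5.2
ee_pos: [0.4307, -0.2307, 0.0275]
tcp_rot: [-1.433, -2.795, 0.0]
contact_force: [-0.8, 0.3, 0.2]
opening: 0.994
```

arm_command --steps '[[[0, 0, 0], -0.12], [[0, 0, 0], -0.12], [[0, 0, 0], -0.12], [[0, 0, 0], -0.12], [[0, 0, 0], -0.12], [[0, 0, 0], -0.03], [[0, 0, 0], 0]]'

```text
time: 5.78
ee_pos: [0.4308, -0.2307, 0.0275]
tcp_rot: [-2.223, -2.219, 0.0]
contact_force: [0.3, -0.8, 0.0]
opening: 1.001
```

arm_command --claw 1 --steps '[[[0, 0, 0], 0], [[0, 0, 0], 0], [[0, 0, 0], 0], [[0, 0, 0], 0], [[0, 0, 0], 0], [[0, 0, 0], 0], [[0, 0, 0], 0], [[0, 0, 0], 0]]'

```text
time: 6.45
ee_pos: [0.4309, -0.2307, 0.0276]
tcp_rot: [-2.222, -2.22, 0.0]
contact_force: [0.4, 0.0, -0.9]
opening: 0.682
```

arm_command --steps '[[[0, 0, 15], 0], [[0, 0, 30], 0], [[0, 0, 30], 0], [[5, 34, 22], 0], [[5, 34, 0], 0], [[5, 34, 0], 0], [[5, 34, 0], 0], [[5, 35, 0], 0], [[5, 35, 0], 0], [[5, 35, 0], 0], [[6, 35, 0], 0], [[0, 0, 0], 0]]'

```text
time: 7.45
ee_pos: [0.4722, 0.0503, 0.1247]
tcp_rot: [-2.218, -2.224, -0.003]
contact_force: [-0.6, 0.0, -0.6]
opening: 0.681
```

arm_command --steps '[[[0, 0, 0], 0], [[0, 0, 0], 0], [[0, 0, 0], 0]]'

```text
time: 7.7
ee_pos: [0.4716, 0.0443, 0.1245]
tcp_rot: [-2.223, -2.219, 0.001]
contact_force: [-0.2, -0.5, -0.5]
opening: 0.682
```

Run:
```python
from h import *
s=status.get_state(); print(s['time'],s['ee_pos'],s['tcp_rot'],s['joint_positions'].round(3),s['contact_force'],s['opening'])
i,d,w=cloud('wrist'); i2,d2,w2=cloud('scene'); save('d.png',np.hstack([i[100:400,180:480],cv2.resize(i2[130:260,290:420],(300,300))])); np.savez('d.npz',i=i,w=w,d=d)
```

```text
7.7 [0.47155552 0.04429237 0.1245105 ] [-2.22338904e+00 -2.21926768e+00  9.89357670e-04] [-0.052  0.341  1.916 -0.     0.885 -0.05 ] [-0.24241545 -0.48597313 -0.48917053] 0.6821179760573441
```

View pics/d.png

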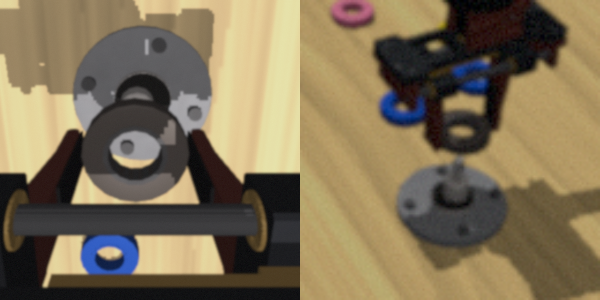

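Left: the wheel is held in the jaws at crop (135,150). Behind it is the plate, with edges at crop x 73 and 212, and the arbor at (142,95). I'll compare their X positions in this view with those from the earlier yaw.

Run:
```python
from h import *
s=status.get_state(); b=np.load('d.npz'); i=b['i'];w=b['w'];z=w[...,2]
e=np.array(s['ee_pos'])
# wheel held: depth mask near top height ~ z tcp-14mm
m=np.zeros((400,640),bool); m[170:310,250:375]=1
mw=m&(abs(z-(e[2]-.0135))<.006); q=w[mw]; print('wheel pts',mw.sum(),np.round(np.percentile(q,[1,99],axis=0)*1e3,1))
c,_=cv2.findContours(mw.astype(np.uint8),cv2.RETR_CCOMP,cv2.CHAIN_APPROX_NONE)
def fit(P):
    A=np.c_[2*P,np.ones(len(P))]; x=np.linalg.lstsq(A,(P**2).sum(1),rcond=None)[0]; return x[:2]*1e3,np.sqrt(x[2]+x[:2]@x[:2])*1e3
for k in sorted(c,key=cv2.contourArea)[-2:]:
    P=ray('wrist',k[:,0],e[2]-.0135,s)[:,:2]; print('contour',len(P),*fit(P))
# plate: upper edge arc
mp=np.zeros((400,640),bool); mp[110:260,230:410]=1
mp&=(abs(z-.012)<.005); 
pts=[]
for r in range(130,215,2):
    u=np.where(mp[r])[0]; pts+= [(u[0]-.5,r),(u[-1]+.5,r)]
P=ray('wrist',pts,.012,s)[:,:2]; print('plate',*fit(P), 'resid')
for lo,hi in((.034,.045),(.055,.08)):
    mm=np.zeros_like(m); mm[150:215,280:380]=1; mm&=(z>lo)&(z<hi); q=w[mm]; print(lo,mm.sum(),np.round(np.percentile(q,[2,50,98],axis=0)*1e3,1).tolist())
print('opening-tcp',e)
b2=np.load('b.npz'); z2=b2['w'][...,2]; pts=[]
s2=dict(ee_pos=[.46989759,.04847652,.20207831],tcp_rot=[-4.7914e-3,-3.1393331,-7.1e-4])
for r in range(140,230,2):
    u=np.where(abs(z2[r,240:390]-.012)<.005)[0]+240; pts+=[(u[0]-.5,r),(u[-1]+.5,r)]
print('plate view1',*fit(ray('wrist',pts,.012,s2)[:,:2]))
```

```text
wheel pts 7109 [[440.6  17.2 105.6]
 [501.9  73.5 115.1]]
contour 143 [471.93668527  46.07626099] 13.811497876184626
contour 401 [471.68724587  45.68207701] 30.64234809057325
plate [477.96470747  48.44100514] 59.2743660543876 resid
0.034 151 [[463.7, 54.9, 34.4], [473.7, 58.0, 38.7], [483.7, 60.2, 40.9]]Traceback (most recent call last):
  File "<stdin>", line 20, in <module>
    return _quantile_unchecked(
        a, q, axis, out, overwrite_input, method, keepdims, weights)
    return _ureduce(a,
                    func=_quantile_ureduce_func,
    ...<5 lines>...
                    overwrite_input=overwrite_input,
                    method=method)
    r = func(a, **kwargs)
    result = _quantile(arr,
                       quantiles=q,
    ...<2 lines>...
                       out=out,
                       weights=wgt)
    slices_having_nans = np.isnan(arr[-1, ...])
                                  ~~~^^^^^^^^^
IndexError: index -1 is out of bounds for axis 0 with size 0
```

arm_command --steps '[[[1.5, 0.7, -12], 0], [[0, 0, -14], 0], [[0, 0, -14], 0], [[0, 0, -10], 0], [[0, 0, -3], 0], [[0, 0, 0], 0], [[0, 0, 0], 0]]'

```text
time: 8.38
ee_pos: [0.4734, 0.0454, 0.0718]
tcp_rot: [-2.224, -2.219, 0.0]
contact_force: [0.3, -0.2, -1.5]
opening: 0.681
```

arm_command --steps '[[[0, 0, -1], 0], [[0, 0, -1], 0], [[0, 0, -1], 0], [[0, 0, -1], 0], [[0, 0, 0], 0]]'

```text
time: 8.8
ee_pos: [0.4734, 0.0461, 0.0677]
tcp_rot: [2.222, 2.22, 0.0]
contact_force: [-0.1, 0.1, -0.2]
opening: 0.681
```

arm_command --steps '[[[0, 0, -1], 0], [[0, 0, -1], 0], [[0, 0, 0], 0]]'

```text
time: 9.05
ee_pos: [0.4732, 0.046, 0.0655]
tcp_rot: [-2.222, -2.22, 0.0]
contact_force: [-0.7, 0.6, -0.4]
opening: 0.68
```

arm_command --steps '[[[0, 0, -1], 0], [[0, 0, -1], 0], [[0, 0, 0], 0]]'

```text
time: 9.3
ee_pos: [0.4732, 0.046, 0.0634]
tcp_rot: [-2.222, -2.22, 0.0]
contact_force: [0.1, -0.3, -1.6]
opening: 0.676
```

arm_command --steps '[[[0, 0, -2], 0], [[0, 0, -2], 0], [[0, 0, -2], 0], [[0, 0, -2], 0], [[0, 0, -2], 0], [[0, 0, -2], 0], [[0, 0, -1], 0], [[0, 0, 0], 0]]'

```text
time: 9.97
ee_pos: [0.4731, 0.046, 0.0503]
tcp_rot: [-2.222, -2.22, 0.001]
contact_force: [-0.1, -0.3, -1.0]
opening: 0.683
```

arm_command --steps '[[[0, 0, -1], 0], [[0, 0, -1], 0], [[0, 0, 0], 0]]'

```text
time: 10.22
ee_pos: [0.4733, 0.046, 0.0485]
tcp_rot: [-2.222, -2.22, 0.0]
contact_force: [-0.5, 0.5, -0.7]
opening: 0.677
```

arm_command --steps '[[[0, 0, -0.7], 0], [[0, 0, -0.7], 0], [[0, 0, 0], 0]]'

```text
time: 10.47
ee_pos: [0.4735, 0.046, 0.0476]
tcp_rot: [2.222, 2.22, 0.0]
contact_force: [-0.7, 0.5, 4.6]
opening: 0.685
```

arm_command --claw -1 --steps '[[[0, 0, 0], 0], [[0, 0, 0], 0], [[0, 0, 0], 0], [[0, 0, 0], 0], [[0, 0, 0], 0], [[0, 0, 10], 0], [[0, 0, 25], 0], [[0, 0, 35], 0], [[0, 10, 20], 0], [[0, 25, 0], 0], [[0, 25, 0], 0], [[0, 25, 0], 0]]'

```text
time: 11.47
ee_pos: [0.4737, 0.1318, 0.138]
tcp_rot: [2.223, 2.218, 0.002]
contact_force: [-0.4, -0.4, 0.3]
opening: 0.997
```

arm_command --steps '[[[1, 25, 0], 0], [[1, 25, 0], 0], [[0, 20, 0], 0], [[0, 0, 0], 0], [[0, 0, 0], 0], [[0, 0, 0], 0]]'

```text
time: 11.97
ee_pos: [0.475, 0.2004, 0.137]
tcp_rot: [-2.222, -2.221, 0.001]
contact_force: [-0.1, 0.2, 0.4]
opening: 1.002
```

Run:
```python
from h import *
s=status.get_state(); print(s['time'],s['ee_pos'],s['tcp_rot'],s['joint_positions'].round(3))
i,d,w=cloud('wrist'); np.savez('e.npz',i=i,w=w,d=d); z=w[...,2]
save('e.png',i)
m=(z>.006)&(z<.013)&(abs(w[...,0]-.476)<.04)&(abs(w[...,1]-.226)<.04)
print('spacer',m.sum(),ellipse_world(m,.010,s))
m=(abs(z-.034)<.006)&(abs(w[...,0]-.473)<.04)&(abs(w[...,1]-.046)<.04)
print('wheel',m.sum(),np.round(np.percentile(w[m],[2,50,98],axis=0)*1e3,1).tolist(), ellipse_world(m,.034,s))
```

```text
11.9667 [0.47497308 0.20044985 0.13701743] [-2.22188452e+00 -2.22083908e+00  1.47085324e-03] [ 0.266  0.373  1.815 -0.     0.955  0.266]
spacer 1207 (array([477.54981312, 228.03269833]), np.float64(22.22793561100264), array([317.23776224, 166.11188811]))
wheel 1775 [[446.5, 27.0, 30.9], [473.7, 53.6, 34.1], [500.9, 69.5, 39.8]] (array([473.58638773,  50.68551748]), np.float64(22.81499495987491), array([313.57198444, 355.0233463 ]))
```

View pics/e.png

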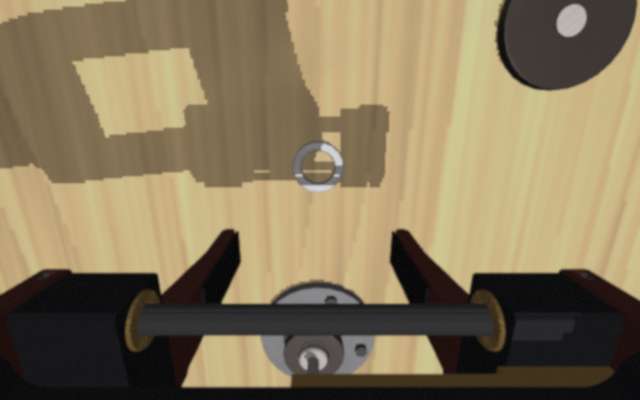

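The view shows the spacer at (318,166), with the wheel lying round the hub at (313,355). Next I take the spacer with two crossed squeezes.

arm_command --steps '[[[1.5, 14, -20], 0], [[0, 13, -25], 0], [[0, 0, -25], 0], [[0, 0, -25], 0], [[0, 0, -9], 0], [[0, 0, -5], 0], [[0, 0, 0], 0]]'

```text
time: 12.6
ee_pos: [0.4765, 0.2271, 0.0277]
tcp_rot: [-2.223, -2.219, 0.003]
contact_force: [-0.3, -0.3, -0.7]
opening: 0.999
```

arm_command --claw 1 --steps '[[[0, 0, 0], 0], [[0, 0, 0], 0], [[0, 0, 0], 0], [[0, 0, 0], 0], [[0, 0, 0], 0], [[0, 0, 0], 0], [[0, 0, 0], 0], [[0, 0, 0], 0], [[0, 0, 0], 0], [[0, 0, 0], 0]]'

```text
time: 13.43
ee_pos: [0.477, 0.2281, 0.0285]
tcp_rot: [2.223, 2.22, 0.001]
contact_force: [-2.1, -0.2, 5.3]
opening: 0.511
```

arm_command --claw -1 --steps '[[[0, 0, 0], 0], [[0, 0, 0], 0], [[0, 0, 0], 0], [[0, 0, 0], 0], [[0, 0, 0], 0.1], [[0, 0, 0], 0.12], [[0, 0, 0], 0.12], [[0, 0, 0], 0.12], [[0, 0, 0], 0.12], [[0, 0, 0], 0.12], [[0, 0, 0], 0.12], [[0, 0, 0], 0.12]]'

```text
time: 14.43
ee_pos: [0.4767, 0.228, 0.028]
tcp_rot: [-0.967, -2.989, 0.0]
contact_force: [0.6, -0.1, 0.1]
opening: 1.0
```

arm_command --steps '[[[0, 0, 0], 0.12], [[0, 0, 0], 0.12], [[0, 0, 0], 0.12], [[0, 0, 0], 0.12], [[0, 0, 0], 0.12], [[0, 0, 0], 0.03], [[0, 0, 0], 0]]'

```text
time: 15.02
ee_pos: [0.4768, 0.228, 0.0281]
tcp_rot: [-0.001, -3.141, 0.0]
contact_force: [0.3, 0.5, -0.3]
opening: 1.001
```

arm_command --claw 1 --steps '[[[0, 0, 0], 0], [[0, 0, 0], 0], [[0, 0, 0], 0], [[0, 0, 0], 0], [[0, 0, 0], 0], [[0, 0, 0], 0], [[0, 0, 0], 0], [[0, 0, 0], 0], [[0, 0, 0], 0], [[0, 0, 0], 0]]'

```text
time: 15.85
ee_pos: [0.4768, 0.228, 0.0282]
tcp_rot: [-0.003, -3.142, 0.0]
contact_force: [-0.5, -0.9, 0.1]
opening: 0.501
```

arm_command --steps '[[[0, 0, 15], 0], [[0, 0, 30], 0], [[0, 0, 30], 0], [[0, -20, 22], 0], [[0, -30, 0], 0], [[-1, -35, 0], 0], [[-1, -35, 0], 0], [[-1, -35, 0], 0], [[-0.4, -27, 0], 0], [[0, 0, 0], 0], [[0, 0, 0], 0], [[0, 0, 0], 0]]'

```text
time: 16.85
ee_pos: [0.4733, 0.0463, 0.1252]
tcp_rot: [-0.004, -3.141, -0.001]
contact_force: [1.0, 0.9, -1.1]
opening: 0.504
```

Run:
```python
from h import *
s=status.get_state(); print(s['time'],s['ee_pos'],s['tcp_rot'],s['joint_positions'].round(3),s['opening'])
i,d,w=cloud('wrist'); np.savez('f.npz',i=i,w=w,d=d); z=w[...,2]; e=np.array(s['ee_pos'])
save('f.png',i[100:400,170:470])
m=(abs(z-(e[2]-.018))<.007)&(abs(w[...,0]-e[0])<.035)&(abs(w[...,1]-e[1])<.026)
q=w[m]; A=np.c_[q[:,:2]-q[:,:2].mean(0),np.ones(len(q))]; print('held',m.sum(),ellipse_world(m,e[2]-.018,s),'plane',np.linalg.lstsq(A,q[:,2],rcond=None)[0])
i,d,w=cloud('top'); z=w[...,2]; i3,d3,w3=cloud('scene'); save('f_scene.png',i3)
```

```text
16.85 [0.47333188 0.04634698 0.1251582 ] [-4.32195540e-03 -3.14132780e+00 -5.84204946e-04] [-0.048  0.342  1.911  0.     0.888 -1.616] 0.5037977291883396
held 3396 (array([471.78517669,  46.2435543 ]), np.float64(23.82624924570296), array([314.6163522 , 246.98427673])) plane [ 0.00131955 -0.00198677  0.10624635]
```

View pics/f.png

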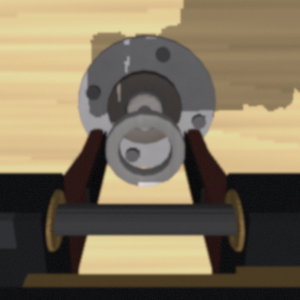

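The spacer is held level at crop (145,150), with the wheel and hub behind it. I'm lowering it over the arbor position I felt.

arm_command --steps '[[[0, 0, -12], 0], [[0, 0, -14], 0], [[0, 0, -14], 0], [[0, 0, -10], 0], [[0, 0, -3], 0], [[0, 0, 0], 0], [[0, 0, 0], 0]]'

```text
time: 17.58
ee_pos: [0.4736, 0.0466, 0.0724]
tcp_rot: [-0.001, -3.141, 0.0]
contact_force: [-0.3, 0.3, -0.5]
opening: 0.504
```

arm_command --steps '[[[0, 0, -1], 0], [[0, 0, -1], 0], [[0, 0, -1], 0], [[0, 0, -1], 0], [[0, 0, 0], 0]]'

```text
time: 18.0
ee_pos: [0.4735, 0.0459, 0.0683]
tcp_rot: [0.003, 3.141, -0.0]
contact_force: [0.1, -0.0, -1.1]
opening: 0.506
```

arm_command --steps '[[[0, 0, -1], 0], [[0, 0, -1], 0], [[0, 0, 0], 0]]'

```text
time: 18.25
ee_pos: [0.4733, 0.046, 0.0661]
tcp_rot: [-0.003, -3.141, 0.0]
contact_force: [0.3, 0.6, -1.0]
opening: 0.505
```

Underside at about 38 mm with no resistance, so it is on the hub. It must land near TCP z 62 (underside at 34).

arm_command --steps '[[[0, 0, -1], 0], [[0, 0, -1], 0], [[0, 0, -0.7], 0], [[0, 0, 0], 0]]'

```text
time: 18.58
ee_pos: [0.4733, 0.046, 0.0634]
tcp_rot: [-0.003, -3.141, 0.0]
contact_force: [0.5, 0.5, -0.6]
opening: 0.508
```

arm_command --steps '[[[0, 0, -0.7], 0], [[0, 0, -0.7], 0], [[0, 0, 0], 0]]'

```text
time: 18.83
ee_pos: [0.4735, 0.046, 0.0622]
tcp_rot: [0.003, 3.142, -0.0]
contact_force: [-0.7, -0.2, 0.8]
opening: 0.503
```

arm_command --steps '[[[0, 0, -0.7], 0], [[0, 0, 0], 0], [[0, 0, 0], 0]]'

```text
time: 19.08
ee_pos: [0.4735, 0.046, 0.0622]
tcp_rot: [0.003, 3.141, -0.0]
contact_force: [-2.8, -0.4, 9.9]
opening: 0.506
```

arm_command --claw -1 --steps '[[[0, 0, 0], 0], [[0, 0, 0], 0], [[0, 0, 0], 0], [[0, 0, 0], 0], [[0, 0, 0], 0], [[0, 0, 10], 0], [[0, 0, 25], 0], [[0, 0, 35], 0], [[4, -10, 10], 0], [[10, -25, 0], 0], [[14, -32, 0], 0], [[14, -32, 0], 0]]'

```text
time: 20.08
ee_pos: [0.5157, -0.0536, 0.1419]
tcp_rot: [0.0, 3.141, -0.0]
contact_force: [0.3, 0.2, -0.6]
opening: 0.998
```

arm_command --steps '[[[14, -32, 0], 0], [[14, -32, 0], 0], [[14, -32, 0], 0], [[14, -32, 0], 0], [[10, -25, 0], 0], [[0, -3, 0], 0], [[0, 0, 0], 0], [[0, 0, 0], 0]]'

```text
time: 20.75
ee_pos: [0.5805, -0.2083, 0.1408]
tcp_rot: [-0.004, -3.14, -0.002]
contact_force: [0.4, 0.5, -0.2]
opening: 0.999
```

Run:
```python
from h import *
s=status.get_state(); print(s['time'],s['ee_pos'],s['tcp_rot'],s['joint_positions'].round(3))
i,d,w=cloud('wrist'); np.savez('g.npz',i=i,w=w,d=d); z=w[...,2]
m=(z>.012)&(z<.02)&(abs(w[...,0]-.59)<.03)&(abs(w[...,1]+.21)<.03)
print('cap',m.sum(),ellipse_world(m,.016,s))
t,d,w=cloud('top'); z=w[...,2]
# fixture stack from above
for lo,hi in((.008,.016),(.029,.037),(.038,.048),(.06,.076)):
    m=(z>lo)&(z<hi)&(abs(w[...,0]-.475)<.06)&(abs(w[...,1]-.047)<.06); q=w[m]; print(lo,m.sum(),np.round(q.mean(0)*1e3,1),np.round(np.ptp(q,axis=0)*1e3,1))
save('g.png',np.hstack([cv2.resize(t[200:260,280:340],(400,400)),i[:,120:520]]))
```

```text
20.75 [ 0.58051119 -0.2083209   0.14081599] [-3.84102718e-03 -3.13993436e+00 -1.76599685e-03] [-0.457  0.492  1.584  0.     1.068 -2.025]
cap 1162 (array([ 588.09085137, -213.35628738]), np.float64(18.475703264435737), array([308.5       , 204.44067797]))
0.008 941 [481.1  45.7  11.4] [111.2 118.9   7.9]
0.029 170 [472.5  44.6  33.2] [58.4 55.8  7.8]
0.038 180 [474.8  45.4  42.1] [47.4 47.3  9.8]
0.06 17 [473.3  45.4  68.7] [ 9.5 13.  12.6]
```

View pics/g.png

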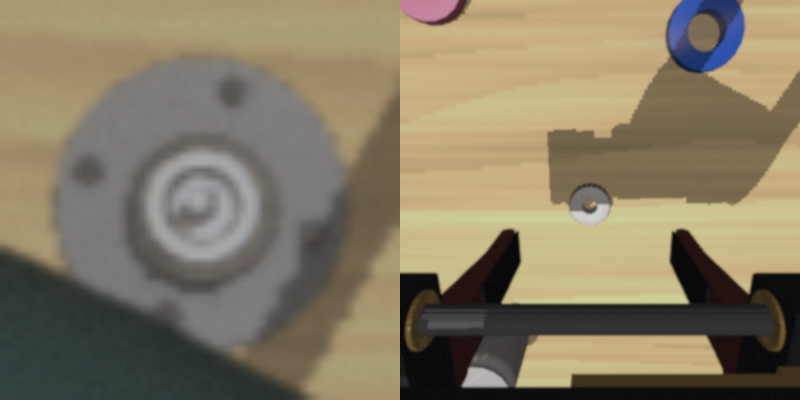

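Left: from above, the spacer sits concentric on the wheel, top at about 42–44 mm. Right: the cap is at (589,205), which I measured at (588,-214). Now I take the cap with crossed squeezes.

arm_command --steps '[[[4, -3, -20], 0], [[4, -3, -25], 0], [[0, 0, -25], 0], [[0, 0, -25], 0], [[0, 0, -13], 0], [[0, 0, -5], 0], [[0, 0, 0], 0]]'

```text
time: 21.43
ee_pos: [0.5885, -0.2138, 0.0276]
tcp_rot: [-0.001, -3.139, -0.002]
contact_force: [-0.6, 0.2, 0.9]
opening: 1.0
```

arm_command --claw 1 --steps '[[[0, 0, 0], 0], [[0, 0, 0], 0], [[0, 0, 0], 0], [[0, 0, 0], 0], [[0, 0, 0], 0], [[0, 0, 0], 0], [[0, 0, 0], 0], [[0, 0, 0], 0], [[0, 0, 0], 0], [[0, 0, 0], 0], [[0, 0, 0], 0]]'

```text
time: 22.35
ee_pos: [0.5894, -0.2149, 0.0285]
tcp_rot: [-0.003, -3.142, -0.0]
contact_force: [-0.0, 1.3, 1.9]
opening: 0.414
```

arm_command --claw -1 --steps '[[[0, 0, 0], 0], [[0, 0, 0], 0], [[0, 0, 0], 0], [[0, 0, 0], 0], [[0, 0, 0], -0.1], [[0, 0, 0], -0.12], [[0, 0, 0], -0.12], [[0, 0, 0], -0.12], [[0, 0, 0], -0.12], [[0, 0, 0], -0.12], [[0, 0, 0], -0.12], [[0, 0, 0], -0.12]]'

```text
time: 23.35
ee_pos: [0.5894, -0.215, 0.0284]
tcp_rot: [-1.433, -2.795, 0.0]
contact_force: [0.1, -0.3, 0.6]
opening: 1.005
```

arm_command --steps '[[[0, 0, 0], -0.12], [[0, 0, 0], -0.12], [[0, 0, 0], -0.12], [[0, 0, 0], -0.12], [[0, 0, 0], -0.12], [[0, 0, 0], -0.03], [[0, 0, 0], 0]]'

```text
time: 23.93
ee_pos: [0.5895, -0.215, 0.0284]
tcp_rot: [-2.224, -2.219, 0.0]
contact_force: [-0.8, -0.7, -0.0]
opening: 1.002
```

arm_command --claw 1 --steps '[[[0, 0, 0], 0], [[0, 0, 0], 0], [[0, 0, 0], 0], [[0, 0, 0], 0], [[0, 0, 0], 0], [[0, 0, 0], 0], [[0, 0, 0], 0], [[0, 0, 0], 0], [[0, 0, 0], 0], [[0, 0, 0], 0], [[0, 0, 0], 0]]'

```text
time: 24.85
ee_pos: [0.5894, -0.215, 0.0284]
tcp_rot: [-2.222, -2.22, 0.0]
contact_force: [0.8, 0.1, 0.9]
opening: 0.409
```

arm_command --steps '[[[0, 0, 15], 0], [[0, 0, 30], 0], [[0, 0, 35], 0], [[-8, 18, 22], 0], [[-14, 32, 0], 0], [[-14, 32, 0], 0], [[-14, 32, 0], 0], [[-14, 32, 0], 0], [[-14, 32, 0], 0], [[-14, 32, 0], 0], [[-14, 32, 0], 0], [[-10, 19, 0], 0]]'

```text
time: 25.85
ee_pos: [0.4712, 0.0485, 0.1303]
tcp_rot: [-2.22, -2.22, 0.001]
contact_force: [-0.3, -0.3, -1.6]
opening: 0.41
```

arm_command --steps '[[[0, 0, 0], 0], [[0, 0, 0], 0], [[0, 0, 0], 0]]'

```text
time: 26.1
ee_pos: [0.4743, 0.0456, 0.1306]
tcp_rot: [2.221, 2.22, 0.001]
contact_force: [-0.3, 0.1, -1.1]
opening: 0.412
```

Run:
```python
from h import *
s=status.get_state(); print(s['time'],s['ee_pos'],s['tcp_rot'],s['opening'])
i,d,w=cloud('wrist'); z=w[...,2]; e=np.array(s['ee_pos']); save('h.png',i)
m=(abs(z-(e[2]-.0125))<.005)&(abs(w[...,0]-e[0])<.0195)&(abs(w[...,1]-e[1])<.025)
q=w[m]; A=np.c_[q[:,:2]-q[:,:2].mean(0),np.ones(len(q))]; print('held',m.sum(),ellipse_world(m,e[2]-.0125,s),'plane',np.linalg.lstsq(A,q[:,2],rcond=None)[0])
for lo,hi in((.03,.037),(.04,.047),(.06,.076)):
    m=(z>lo)&(z<hi)&(abs(w[...,0]-.475)<.06)&(abs(w[...,1]-.047)<.06); q=w[m]; print(lo,m.sum(),np.round(np.percentile(q,[1,99],axis=0)*1e3,1).tolist() if m.any() else '')
```

```text
26.1 [0.47425363 0.04560033 0.13062328] [2.22111622e+00 2.22022554e+00 7.36465565e-04] 0.4115617499174186
held 3323 (array([474.44403494,  47.26974364]), np.float64(19.506815046415802), array([314.35294118, 252.98161765])) plane [ 6.79506360e-05 -2.25550460e-02  1.17820323e-01]
0.03 1253 [[445.1, 29.7, 30.8], [502.4, 75.5, 36.6]]
0.04 1259 [[452.4, 37.0, 40.0], [495.7, 68.7, 45.5]]
0.06 58 [[468.6, 49.5, 60.5], [477.5, 53.6, 68.2]]
```

arm_command --steps '[[[-0.7, 0.4, -8], 0], [[0, 0, -10], 0], [[0, 0, -8], 0], [[0, 0, -2], 0], [[0, 0, 0], 0], [[0, 0, 0], 0]]'

```text
time: 26.65
ee_pos: [0.4728, 0.0461, 0.1021]
tcp_rot: [-2.223, -2.219, 0.001]
contact_force: [-0.1, -0.2, -0.1]
opening: 0.41
```

arm_command --steps '[[[0, 0, -1], 0], [[0, 0, -1], 0], [[0, 0, -1], 0], [[0, 0, -1], 0], [[0, 0, 0], 0]]'

```text
time: 27.07
ee_pos: [0.4727, 0.0464, 0.0984]
tcp_rot: [-2.222, -2.22, 0.0]
contact_force: [0.3, 0.0, -0.4]
opening: 0.415
```

arm_command --steps '[[[0, 0, -1], 0], [[0, 0, -1], 0], [[0, 0, 0], 0]]'

```text
time: 27.32
ee_pos: [0.4726, 0.0464, 0.0963]
tcp_rot: [-2.222, -2.22, 0.0]
contact_force: [0.4, -0.9, -1.7]
opening: 0.412
```

arm_command --steps '[[[0, 0, -1], 0], [[0, 0, -1], 0], [[0, 0, 0], 0]]'

```text
time: 27.57
ee_pos: [0.4727, 0.0464, 0.0943]
tcp_rot: [-2.222, -2.22, 0.0]
contact_force: [-0.2, 0.9, -1.3]
opening: 0.414
```

arm_command --steps '[[[0, 0, -0.7], 0], [[0, 0, -0.7], 0], [[0, 0, -0.7], 0], [[0, 0, 0], 0]]'

```text
time: 27.9
ee_pos: [0.4728, 0.0463, 0.0923]
tcp_rot: [2.222, 2.22, -0.0]
contact_force: [0.5, -0.3, -0.4]
opening: 0.411
```

Underside at 63.9: on the neck and at the plungers. I'm pushing in small steps.

arm_command --steps '[[[0, 0, -0.7], 0], [[0, 0, -0.5], 0], [[0, 0, 0], 0]]'

```text
time: 28.15
ee_pos: [0.473, 0.0462, 0.0913]
tcp_rot: [2.222, 2.22, 0.0]
contact_force: [-0.3, -2.4, 1.6]
opening: 0.408
```

arm_command --steps '[[[0, 0, -0.7], 0], [[0, 0, -0.5], 0], [[0, 0, 0], 0]]'

```text
time: 28.4
ee_pos: [0.4729, 0.0464, 0.0898]
tcp_rot: [2.222, 2.22, 0.0]
contact_force: [0.9, -1.1, 0.9]
opening: 0.411
```

arm_command --steps '[[[0, 0, -0.7], 0], [[0, 0, -0.5], 0], [[0, 0, 0], 0]]'

```text
time: 28.65
ee_pos: [0.4728, 0.0464, 0.0885]
tcp_rot: [-2.223, -2.22, 0.0]
contact_force: [0.3, -2.3, -1.5]
opening: 0.415
```

arm_command --steps '[[[0, 0, -1], 0], [[0, 0, -1], 0], [[0, 0, 0], 0]]'

```text
time: 28.9
ee_pos: [0.4727, 0.0464, 0.0864]
tcp_rot: [-2.222, -2.22, 0.0]
contact_force: [1.3, -1.7, -3.0]
opening: 0.406
```

arm_command --steps '[[[0, 0, -1], 0], [[0, 0, -1], 0], [[0, 0, -1], 0], [[0, 0, 0], 0]]'

```text
time: 29.23
ee_pos: [0.4727, 0.0464, 0.0835]
tcp_rot: [-2.223, -2.22, 0.0]
contact_force: [1.4, -1.9, -3.0]
opening: 0.414
```

Run:
```python
from h import *
s=status.get_state(); e=np.array(s['ee_pos']); print(s['time'],e,s['contact_force'],s['moment'])
i,d,w=cloud('wrist'); z=w[...,2]; save('i.png',np.hstack([i[170:330,220:420],i[170:330,220:420]]))
m=(abs(w[...,0]-e[0])<.019)&(abs(w[...,1]-e[1]-.001)<.02)&(z>.05)&(z<.1)
h,b=np.histogram(z[m]*1e3,bins=np.arange(50,92,2)); print([(int(x),int(n)) for x,n in zip(b,h) if n])
for lo,hi in((e[2]-.016,e[2]-.009),):
    k=m&(z>lo)&(z<hi);q=w[k]; A=np.c_[q[:,:2]-q[:,:2].mean(0),np.ones(len(q))]; print('cap top',k.sum(),ellipse_world(k,e[2]-.0125,s),np.linalg.lstsq(A,q[:,2],rcond=None)[0])
o=cv2.resize(i[170:330,220:420],None,fx=3,fy=3,interpolation=cv2.INTER_CUBIC); save('i.png',o)
```

```text
29.2333 [0.47275    0.04638692 0.08347897] [ 1.3990448  -1.92979939 -3.01046348] [-0.40222612 -0.26060036 -0.01057596]
[(56, 14), (58, 82), (60, 84), (62, 91), (64, 114), (66, 192), (68, 575), (70, 2630), (72, 134), (74, 39), (76, 33), (78, 46), (80, 39), (82, 32), (84, 58), (86, 43), (88, 51)]
cap top 3429 (array([473.01492591,  47.97849338]), np.float64(18.96428455686349), array([314.41538462, 251.45      ])) [ 1.52414008e-05 -1.43865707e-02  7.06454284e-02]
```

View pics/i.png

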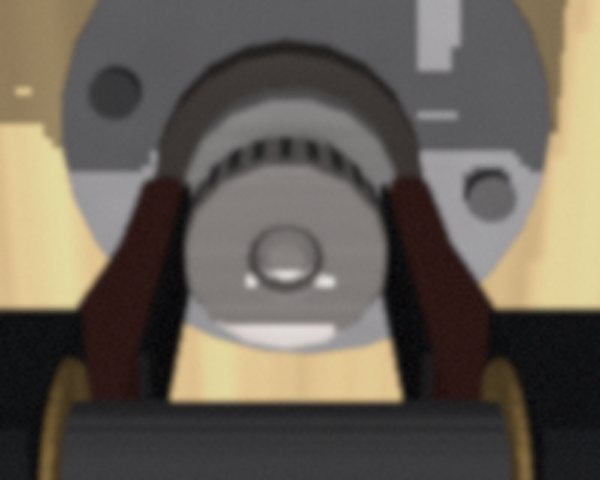

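The cap is level in the jaws, with the neck's end showing in its bore at (287,255), and it moves with the hand (top at 70.6 mm). It is past the plungers, so I slide it on.

arm_command --steps '[[[0, 0, -1], 0], [[0, 0, -1], 0], [[0, 0, -1], 0], [[0, 0, -1], 0], [[0, 0, -1], 0], [[0, 0, -1], 0], [[0, 0, -1], 0], [[0, 0, 0], 0]]'

```text
time: 29.95
ee_pos: [0.4727, 0.0464, 0.0764]
tcp_rot: [-2.222, -2.22, 0.0]
contact_force: [1.3, -2.5, -3.0]
opening: 0.41
```

arm_command --steps '[[[0, 0, -0.8], 0], [[0, 0, -0.8], 0], [[0, 0, -0.8], 0], [[0, 0, 0], 0]]'

```text
time: 30.28
ee_pos: [0.4727, 0.0463, 0.074]
tcp_rot: [-2.222, -2.22, 0.0]
contact_force: [2.3, -2.8, -4.3]
opening: 0.407
```

arm_command --steps '[[[0, 0, -0.7], 0], [[0, 0, -0.5], 0], [[0, 0, 0], 0]]'

```text
time: 30.53
ee_pos: [0.4724, 0.0466, 0.0729]
tcp_rot: [-2.222, -2.22, 0.001]
contact_force: [1.9, -1.0, -3.0]
opening: 0.414
```

arm_command --steps '[[[0, 0, -0.6], 0], [[0, 0, -0.4], 0], [[0, 0, 0], 0]]'

```text
time: 30.78
ee_pos: [0.4724, 0.0466, 0.0723]
tcp_rot: [-2.222, -2.22, 0.0]
contact_force: [-1.3, -0.5, 3.7]
opening: 0.408
```

arm_command --steps '[[[0, 0, -0.7], 0], [[0, 0, 0], 0], [[0, 0, 0], 0]]'

```text
time: 31.03
ee_pos: [0.4724, 0.0466, 0.0723]
tcp_rot: [-2.222, -2.22, 0.0]
contact_force: [-2.4, -0.1, 13.1]
opening: 0.411
```

A firm stop at 13 N, with the underside at about 44 mm, so the cap is on the spacer. I release, back off and check.

arm_command --claw -1 --steps '[[[0, 0, 0], 0], [[0, 0, 0], 0], [[0, 0, 0], 0], [[0, 0, 0], 0], [[0, 0, 0], 0], [[0, 0, 0], 0], [[0, 0, 10], 0], [[0, 0, 25], 0], [[0, 0, 30], 0], [[0, 0, 30], 0], [[0, -20, 0], 0], [[0, 0, 0], 0]]'

```text
time: 32.03
ee_pos: [0.4744, 0.0248, 0.1683]
tcp_rot: [2.22, 2.217, 0.003]
contact_force: [-1.0, -0.3, -0.8]
opening: 0.997
```

arm_command --steps '[[[0, 0, 0], 0], [[0, 0, 0], 0], [[0, 0, 0], 0]]'

```text
time: 32.28
ee_pos: [0.4719, 0.0269, 0.1655]
tcp_rot: [-2.221, -2.219, 0.002]
contact_force: [-0.0, -0.4, 0.1]
opening: 1.0
```

Run:
```python
from h import *
s=status.get_state(); e=np.array(s['ee_pos']); print(s['time'],e,s['contact_force'],s['opening'])
i,d,w=cloud('wrist'); z=w[...,2]; save('j.png',i)
m=(abs(w[...,0]-.475)<.035)&(abs(w[...,1]-.047)<.035)&(z>.02)&(z<.09)
h,b=np.histogram(z[m]*1e3,bins=np.arange(20,90,2)); print([(int(x),int(n)) for x,n in zip(b,h) if n])
for n,lo,hi,c in(('wheel',.030,.038,.034),('spacer',.040,.048,.044),('cap',.056,.064,.060),('neck',.066,.075,.07)):
    k=m&(z>lo)&(z<hi); q=w[k]; A=np.c_[q[:,:2]-q[:,:2].mean(0),np.ones(len(q))]
    print(n,k.sum(),'z',np.median(q[:,2]),'circle',ellipse_world(k,c,s)[:2],'tilt',np.linalg.lstsq(A,q[:,2],rcond=None)[0][:2].round(3))
t,_,w=cloud('top'); a=np.load('a.npz')
for n,(u,v),r in(('disc',(205,162),25),('can',(441,133),22),('spanner',(330,120),35)):
    print(n,'mean abs picture change',np.abs(t[v-r:v+r,u-r:u+r].astype(int)-a['i2'][v-r:v+r,u-r:u+r]).mean().round(1))
```

```text
32.2833 [0.47187028 0.02687362 0.16548821] [-0.03616308 -0.39298838  0.05289972] 1.0004713892766524
[(22, 6), (24, 11), (26, 9), (28, 14), (30, 37), (32, 757), (34, 396), (36, 17), (38, 10), (40, 27), (42, 274), (44, 98), (46, 11), (48, 23), (50, 20), (52, 18), (54, 37), (56, 65), (58, 842), (60, 498), (62, 17), (64, 17), (66, 23), (68, 101), (70, 22)]
wheel 1207 z 0.03370732730094536 circle (array([473.66188818,  46.78197662]), np.float64(29.14987197837387)) tilt [-0.001 -0.001]
spacer 410 z 0.043439515073820656 circle (array([473.60313753,  46.34143304]), np.float64(21.37256907962583)) tilt [0.005 0.006]
cap 1422 z 0.0597219127213809 circle (array([472.67274784,  47.74558585]), np.float64(18.42702049454966)) tilt [ 0.002 -0.005]
neck 146 z 0.06928757971033192 circle (array([473.13318893,  47.10740968]), np.float64(5.0994601942217805)) tilt [-0.005 -0.03 ]
disc mean abs picture change 8.7
can mean abs picture change 10.3
spanner mean abs picture change 10.7
```

```bash
python3 -c "
from plant import arm; print(arm.hand_in())"
```

```text
the job is handed in; nothing more can be done
None
```

The wheel, spacer ring and locking cap are all mounted on the fixture. The job is handed in at about 32 s, and hand-in gave no verdict.

I squeezed each part twice at right angles to centre it in the jaws before lifting. The wheel went over the hub and landed at about 5 N. The spacer landed on the wheel at about 10 N. The cap slid past the plungers and stopped on the spacer at 13 N. These are readings at the end of each move, so short peaks in between were not seen.

- **Heights:** in the last wrist-camera check the tops stood at 33.7, 43.4 and 59.7 mm, against 34, 44 and 60 expected. I inferred that the plungers snapped out from the cap's height; I did not see them.
- **Level and position:** each part was tilted less than about 0.01 rad. They sat 1 to 2 mm from one another and about 4 to 5 mm from the seat centre, as the arbor's offset requires.
- **Release:** the gripper is open and clear of everything, and nothing touched the spanner, can or disc.

Some readings disagreed:
- **Jaw opening:** it read about 2 mm under the true size for the spacer and cap, and on the wheel's first squeeze.
- **Camera positions:** wrist-camera positions were off by about 1.5 mm, as the calibration allows.
- **Bystander check:** comparing pictures of the spanner, can and disc showed a similar brightness change (9–11 levels) at all three. I took this for light or noise, so it proves little by itself.

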